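# Sweep washers through the gate into the slot

## Task

With the fingertips, sweep the three round washers on the white sorting tray through the gap in its wall, one at a time, so that each drops into the slot behind before the next one follows. Only slide them: do not lift them off the deck. Leave the hexagon nut and the vial standing where they are on the tray and do not disturb the things on the bench.

Things in the scene. Friction and masses are not known exactly. Their poses are not given: they have to be found in the camera images.
- tray: white sorting tray, fixed to the bench. Origin on the bench; x points over the deck through the gate to the slot, y to the left of that, z up. Its deck is a flat floor 70 mm above the bench, x = -130 to 75, y = -160 to 160 mm, with a rim (4 mm thick, 8 mm high) on the three sides away from the gate; along x = 71 to 75 mm stands a thin wall 14 mm high with the gate in its middle.
- deck (a point): point on the deck, at the tray's (0, 0, 70) mm, same axes. At the start the five loose things on the deck (three washers, a nut, a vial) stand in random order near tray (x, y) = (-65, 0), (-37, 67), (-37, -67), (30, 95), (30, -95) mm, each up to 8 mm off both ways.
- gate (a point): middle of the gate, at deck height, tray x = 73 mm; same axes. The gap is 42 mm wide along y, between two round posts of 8 mm diameter, 18 mm high. The deck ends 2 mm beyond this point: a washer tips into the slot once its centre is some mm past that edge, so the finger pushing it need not pass the gate.
- slot (a point): middle of the slot's floor, 27 mm beyond the gate and 66 mm below the deck; same axes. The slot is a pocket open at the top, inside 50 mm long (x) and 68 mm wide (y); its three outer walls are 4 mm thick and 14 mm higher than the deck.
- washer1: a flat round steel washer, 32 mm outer diameter, 8 mm thick, with a 12 mm hole that no finger fits into, 30 to 55 g. At the start it lies flat on the deck of the tray. Origin: centre of its underside, z up along its axis. All three washers are alike.
- washer2: a flat round steel washer, 32 mm outer diameter, 8 mm thick, with a 12 mm hole that no finger fits into, 30 to 55 g. At the start it lies flat on the deck of the tray. Origin: centre of its underside, z up along its axis. All three washers are alike.
- washer3: a flat round steel washer, 32 mm outer diameter, 8 mm thick, with a 12 mm hole that no finger fits into, 30 to 55 g. At the start it lies flat on the deck of the tray. Origin: centre of its underside, z up along its axis. All three washers are alike.
- nut: steel hexagon nut standing on the deck, 24 mm across flats, 20 mm tall, 60 g; to be left where it is. Origin: centre of its underside.
- vial: amber glass vial with a metal cap standing on the deck, 22 mm diameter, 46 mm tall, 30 g; to be left where it is, upright. Origin: centre of its underside, z up its axis.
- solvent_bottle: bystander standing or lying loose on the bench beside the tray, to be left alone: bottle with a blue cap, 80 mm diameter, 170 mm tall. Origin: centre of its underside.
- beaker: bystander standing or lying loose on the bench beside the tray, to be left alone: glass beaker, 72 mm diameter, 90 mm tall. Origin: centre of its underside.
- wrench: bystander standing or lying loose on the bench beside the tray, to be left alone: open wrench about 180 mm long lying flat. Origin: on its underside.
- screwdriver: bystander standing or lying loose on the bench beside the tray, to be left alone: screwdriver about 200 mm long lying flat. Origin: on its underside.
- jar: bystander standing or lying loose on the bench beside the tray, to be left alone: amber jar with a white lid, 60 mm diameter, 70 mm tall. Origin: centre of its underside.

How it is judged (in metres and radians):
On the way, in this order (a step that is already met when the one before it is completed fails the run):
1. one washer lies in the slot, the others do not yet (((x of washer1 in the frame of tray between 0.073 and 0.127 m and y of washer1 in the frame of tray between -0.036 and 0.036 m and z of washer1 in the frame of tray below 0.056 m) or (x of washer2 in the frame of tray between 0.073 and 0.127 m and y of washer2 in the frame of tray between -0.036 and 0.036 m and z of washer2 in the frame of tray below 0.056 m) or (x of washer3 in the frame of tray between 0.073 and 0.127 m and y of washer3 in the frame of tray between -0.036 and 0.036 m and z of washer3 in the frame of tray below 0.056 m))), for 0.2 s.
2. two washers lie in the slot, the third does not yet ((((x of washer1 in the frame of tray between 0.073 and 0.127 m and y of washer1 in the frame of tray between -0.036 and 0.036 m and z of washer1 in the frame of tray below 0.056 m) and (x of washer2 in the frame of tray between 0.073 and 0.127 m and y of washer2 in the frame of tray between -0.036 and 0.036 m and z of washer2 in the frame of tray below 0.056 m)) or ((x of washer1 in the frame of tray between 0.073 and 0.127 m and y of washer1 in the frame of tray between -0.036 and 0.036 m and z of washer1 in the frame of tray below 0.056 m) and (x of washer3 in the frame of tray between 0.073 and 0.127 m and y of washer3 in the frame of tray between -0.036 and 0.036 m and z of washer3 in the frame of tray below 0.056 m)) or ((x of washer2 in the frame of tray between 0.073 and 0.127 m and y of washer2 in the frame of tray between -0.036 and 0.036 m and z of washer2 in the frame of tray below 0.056 m) and (x of washer3 in the frame of tray between 0.073 and 0.127 m and y of washer3 in the frame of tray between -0.036 and 0.036 m and z of washer3 in the frame of tray below 0.056 m)))), for 0.2 s.
3. all three washers lie in the slot (x of washer1 in the frame of tray between 0.073 and 0.127 m and y of washer1 in the frame of tray between -0.036 and 0.036 m and z of each of washer1, washer2, washer3 in the frame of tray below 0.056 m and x of washer2 in the frame of tray between 0.073 and 0.127 m and y of washer2 in the frame of tray between -0.036 and 0.036 m and x of washer3 in the frame of tray between 0.073 and 0.127 m and y of washer3 in the frame of tray between -0.036 and 0.036 m), for 0.2 s.
At the end, for the whole second after the job is handed in: All three washers are in the slot (origin inside the pocket and at least 14 mm below the deck) and at rest; the nut and the vial are upright (within 0.3 rad) and within 30 mm of where they started, and each bystander on the bench within 40 mm (all of step 3 and linear speed of each of washer1, washer2, washer3 below 0.02 m/s and distance of each of nut, vial from where it was at the start of the episode below 0.03 m and angle between each of vial, nut's own z axis and vertical below 0.3 rad and not (distance of any of solvent_bottle, beaker, wrench, screwdriver, jar from where it was at the start of the episode above 0.04 m)); the robot touches nothing.
It fails at once if a washer was lifted (its underside centre more than 12 mm above the deck) (z of any of washer1, washer2, washer3 in the frame of tray above 0.082 m).
It fails at once if the nut or the vial was moved more than 30 mm or tipped (not (distance of each of nut, vial from where it was at the start of the episode below 0.03 m and angle between each of vial, nut's own z axis and vertical below 0.3 rad)).
It fails at once if a bystander on the bench was moved more than 40 mm (distance of any of solvent_bottle, beaker, wrench, screwdriver, jar from where it was at the start of the episode above 0.04 m).
It also fails if it takes over 70 s, if anything falls off the work surface, if the arm or the gripper's body presses on something with over 40 N, if the wrist force passes 120 N, or if a joint passes its speed limit or range.

## Robot

A 6-joint arm with a two-finger parallel gripper is mounted at the origin on the work surface. World frame = base frame: x ahead of the robot, y to its left, z up, the work surface at z = 0. Lengths are in m, angles in degrees, forces in N, time in s.
With the tool pointing down it reaches from about 0.4 to 0.825 m from the base axis. Payload 7 kg.
Tool frame: the origin (TCP) lies at the very end of the fingers, on their centre line; the grasp point (between the pads) lies 19 mm behind it; z points along the fingers, y is the line along which they close (so a half turn about z gives the same grasp; the last joint's range is limited). The gripper opens to 88 mm and grips with 3 to 60 N. Pads are 19 mm wide; open, the fingers measure 130 mm over their backs; the gripper's body (78 mm by 193 mm) begins 47 mm behind the grasp point.
Start: joints at [84.345, 20.546, 0.682, 0, -70.136, -16.507], TCP at [0.255, 0.625, 0.227] pointing down, gripper open.
Joint ranges: [-176.03, 176.03], [-82.01, 121.73], [-58.28, 71.71], [-173.87, 95.51], [-174.79, -0.11], [-173.66, 173.66]. Speed limits (degrees/s): [136.94, 136.94, 172.46, 180, 180, 180].

## Interface

Orientations are given as [roll, pitch, yaw] about the fixed x, y, z axes, in that order (R = Rz(yaw) Ry(pitch) Rx(roll)).
In Python, from plant import r gives the robot as it stands. The module is installed in compiled form; this text tells all that it offers.
- The arm moves only by the tool jog_arm, never from a script. Its arguments are lists of equal length, an entry for each row: "travel": the shift along the tool's x, y, z each as a share of 50 cm, from -1 to 1, a list of three; "dr": the turn, a rotation vector about the tool's x, y, z each as a share of 360 degrees, from -1 to 1, a list of three; "claw": the opening, from 0 (shut) to 1 (fully open). A call has exactly 10 rows; each row is the pose to reach, as a shift and turn from the pose commanded when the call began, along the tool's axes at that moment, turning the shorter way round; what a row does not reach only later rows make up. A row lasts 1/8 s, in which the tool goes at most 62.5 mm and 10.7 degrees, less where a joint would pass 70% of its speed; a pose out of reach is approached as far as the arm can. A call with a number of a shift or a turn outside -1 to 1 is refused whole. A call with a gripper value outside its range is refused whole. The fingers move at their own pace and stop on an object; "newtons" is the grip in N (left out, the last holds). Time passes only in rows, so rows that repeat a pose let the fingers close, or fill a call up. It gives the time, the measured TCP pose, the force, the opening and the grip force at its end, in the units of the state.
- r.get_state(): the state, without advancing time (a new reading comes with each control period).
- r.capture(name): name is "scene" or "top" or "wrist"; returns a dict with "pixels" (420x560x3 uint8, red, green, blue), "range_z" (420x560 float32, m along the optical axis (not along the pixel's ray), 0 where there is no reading), "fx", "fy", "cx", "cy" (pixels), "position" and "attitude" of the camera in the world; the wrist camera has in their place "hand_eye" (4x4, takes a point from camera to tool coordinates, whose origin is the TCP and whose axes are the flange's). Camera axes: x right, y up, looking along -z (the intrinsics and any distortion apply to the point x, -y, -z); pixel columns grow to the right and rows downward; lengths in m; the calibration is good to about 2 mm. The wrist camera is an equidistant fisheye: a pixel r from the principal point sees the ray r / f radians off the axis. A picture is of the moment at which its call begins: read the wrist's pose just before it.
- r.close_job(): hands the job in; it is judged then, once.
Trained networks look in the newest picture that a camera, given by its name, has taken for a name from the list of things; names that differ only in an ending like _2 or _b are one class to them, and where a whole thing is asked for, a point or a joint stands for the part that bears it (a point fixed in the world has none). Each returns a list of dicts, best first, with "conf" (0 to 1); they miss things now and then, are a little off and sometimes report something else, mostly with a low value. They report only what shows in the picture. A call takes as long as a camera call.
- r.boxes_of(name, camera): "extent" ([left, top, right, bottom] in pixels, round what is visible of it).
- r.regions_of(name, camera): "pixels" (420x560 bool, what is visible of it) and "extent" ([left, top, right, bottom] in pixels, round what is visible of it).
- r.tip_of(name, camera): "at" ([column, row] in pixels: a listed point, or the origin of a listed thing).
The state is a dict: "time_s": time; "joints": joint angles; "qd": joint speeds; "joint_torque": joint torques, N m; "tcp_pos": TCP position; "eef_rot": TCP orientation; "contact_force": force on the tool from outside, world axes, zero at the start; "moment": the same for the moment, N m; "gripper_width": finger opening in m; "gripper_force": force on a finger pad.
Only numpy, scipy, OpenCV 4.12 (cv2) and the standard library are available. Lean on these libraries where they do the work, as an engineer would, in place of code of your own. Each camera call takes 0.05 s, during which the arm holds its last target. There are 200 camera calls.

## Working session

There is one attempt and no reset: what is moved stays moved. The work goes in short steps, Python scripts to look and compute and a tool call to move; the robot and the scene stay as the last step left them, time stands still between calls to the robot, and variables do not carry over. Pictures are saved under pics/ and viewed, at most 10 in all, crops included, and the job is handed in when it is done.

Besides the shell and the picture viewer there is one more tool, called after "Emit:" as name(argument=value, ...) on one line, values as JSON. jog_arm: Moves the arm, as the interface text tells. Its arguments: {"type":"object","properties":{"travel":{"type":"array"},"dr":{"type":"array"},"claw":{"type":"array"},"newtons":{"type":"number"}},"required":["travel","dr","claw"]}

```bash
mkdir -p pics; cat > h.py <<'E'
import numpy as np, cv2
from plant import r
from scipy.spatial.transform import Rotation as R
def rot(a):
    a=np.array(a,float)
    if a.shape==(3,3): return a
    if a.size==4: return R.from_quat(a).as_matrix()
    return R.from_euler('xyz',a,degrees=True).as_matrix()
def w(c,u,v,z=None):
    """pixel -> world; at height z if given, else by depth"""
    d=np.array([(u-c['cx'])/c['fx'],-(v-c['cy'])/c['fy'],-1.])
    p=np.array(c['position']); d=rot(c['attitude'])@d
    if z is None: return p+d*c['range_z'][int(round(v)),int(round(u))]
    return p+d*(z-p[2])/d[2]
E
python3 - <<'E'
from h import *
for n in("scene","top"):
    c=r.capture(n); cv2.imwrite(f'pics/{n}0.png',c['pixels'][:,:,::-1])
    print(n,{k:v for k,v in c.items() if k not in('pixels','range_z')})
    for t in("tray","deck","gate","slot","washer1","nut","vial"):
        print(t,[(np.round(d['at']),round(d['conf'],2),np.round(w(c,*d['at']),3)) for d in r.tip_of(t,n)[:5]])
print(r.get_state())
E
```

```text
scene {'fx': 487.697668131729, 'fy': 487.697668131729, 'cx': 270.6358245324309, 'cy': 202.70480651372262, 'position': array([ 1.37428887, -0.16862839,  0.97470863]), 'attitude': array([41.52182149,  1.11466105, 75.60695818])}
tray [(array([248., 211.]), 0.89, array([ 0.604, -0.047,  0.069])), (array([246., 196.]), 0.73, array([ 0.554, -0.042,  0.07 ]))]
deck [(array([244., 194.]), 0.92, array([ 0.548, -0.045,  0.071]))]
gate [(array([246., 218.]), 0.77, array([ 0.627, -0.057,  0.071])), (array([ 78., 272.]), 0.68, array([ 0.626, -0.473, -0.001]))]
slot [(array([243., 240.]), 0.67, array([ 0.677, -0.075,  0.056])), (array([243., 215.]), 0.63, array([ 0.613, -0.061,  0.068])), (array([245., 197.]), 0.29, array([ 0.561, -0.044,  0.073])), (array([217., 186.]), 0.25, array([ 0.512, -0.107,  0.08 ]))]
washer1 [(array([272., 186.]), 0.65, array([0.55 , 0.028, 0.08 ])), (array([217., 184.]), 0.52, array([ 0.498, -0.103,  0.071])), (array([283., 205.]), 0.41, array([0.61 , 0.041, 0.071]))]
nut [(array([204., 200.]), 0.6, array([ 0.558, -0.145,  0.09 ]))]
vial [(array([246., 175.]), 0.44, arr
[... 901 characters left out ...]
,  0.115]))]
{'time_s': 0.8, 'joints': array([ 8.43456327e+01,  2.05448565e+01,  6.83197571e-01, -1.17613628e-03,
       -7.01369508e+01, -1.65067750e+01]), 'qd': array([ 0.01394069, -0.15163936, -0.0035072 , -0.03117224,  0.00701102,
        0.08513749]), 'joint_torque': array([-6.32740989e-05, -5.82291663e+01,  2.93293262e+01,  7.00189412e+00,
        1.27786689e-02, -3.36159708e-06]), 'tcp_pos': array([0.25462206, 0.62511113, 0.22658395]), 'eef_rot': array([-1.79998981e+02,  1.45559501e-03, -2.21615419e+01]), 'contact_force': array([-0.11791585,  0.55223217, -0.26780254]), 'moment': array([-0.05998117, -0.02551351, -0.02650263]), 'gripper_force': 0.0, 'gripper_width': 0.08761610832292266}
```

```bash
python3 - <<'E'
import cv2
a=cv2.imread('pics/top0.png'); cv2.imwrite('pics/top0c.png',cv2.resize(a[140:300,190:390],None,fx=4,fy=3.75,interpolation=cv2.INTER_CUBIC))
E
```

```text
(no output)
```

View pics/top0.png

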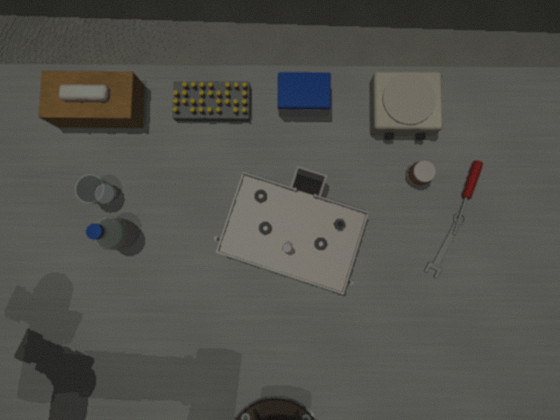

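View pics/top0c.png

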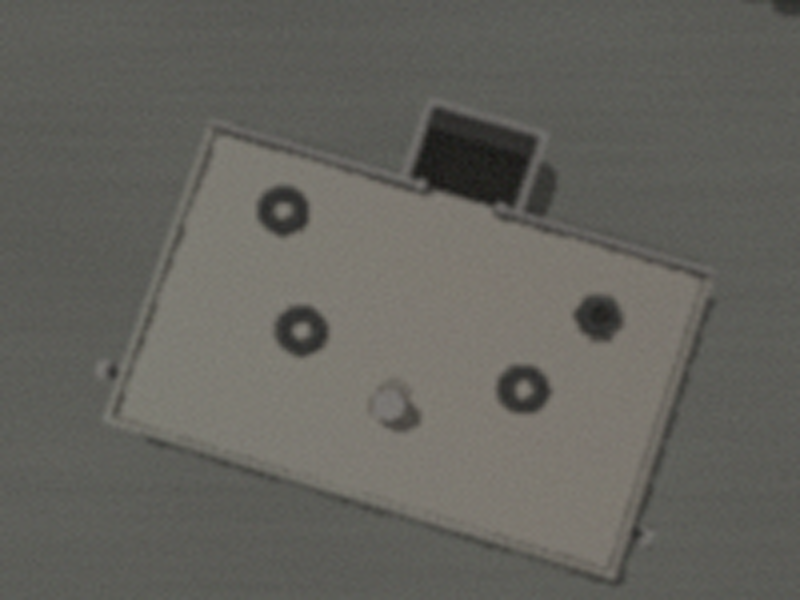

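View pics/scene0.png

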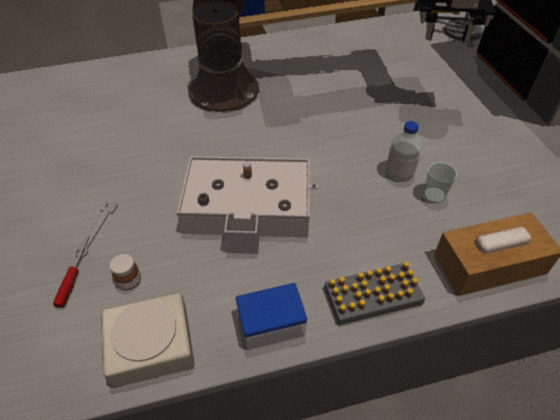

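The top view shows washers at crop pixels (283,210), (302,330) and (523,389), the vial at (393,403), the nut at (598,316) and the gate near (463,195). Bottle and beaker are far left, jar and tools far right.

```bash
python3 - <<'E'
from h import *
from scipy.optimize import least_squares
c=r.capture("top")
px=lambda x,y:(190+x/4,140+y/3.75)
# tray corners (tray xy, z, crop pixel), gate posts
L=[((75,160),84,(213,122)),((75,-160),84,(712,272)),((-130,160),78,(107,420)),((-130,-160),78,(618,580)),((73,25),88,(424,184)),((73,-25),88,(501,207))]
W=np.array([w(c,*px(*p),z/1000)[:2] for _,z,p in L]); T=np.array([t for t,_,_ in L])/1000
f=lambda q:(T@np.array([[np.cos(q[2]),np.sin(q[2])],[-np.sin(q[2]),np.cos(q[2])]])+q[:2]-W).ravel()
s=least_squares(f,[.55,-.04,-.25]); q=s.x
print(np.round(q[:2],4),np.degrees(q[2]),np.round(s.fun*1000,1))
M=np.array([[np.cos(q[2]),-np.sin(q[2])],[np.sin(q[2]),np.cos(q[2])]])
for n,p,z in(("w30,95",(283,210),78),("w",(302,330),78),("w-",(523,389),78),("nut",(598,316),90),("vial",(393,403),116)):
    x=w(c,*px(*p),z/1000)[:2]; print(n,np.round(x,3),np.round((x-q[:2])@M*1000))
print("bottle",w(c,95,232,.17),"beaker",w(c,88,187,.09),"jar",w(c,424,172,.07))
E
```

```text
[ 0.5492 -0.0454] -17.10602984958859 [ 1.9  1.4  1.1 -4.1 -1.8  1.9 -0.2  0.8 -0.3  0.8 -0.7 -0.8]
w30,95 [0.61  0.041] [ 33. 100.]
w [0.533 0.028] [-37.  65.]
w- [ 0.497 -0.105] [-32. -72.]
nut [ 0.543 -0.148] [ 25. -99.]
vial [ 0.487 -0.027] [-65.  -0.]
bottle [0.51428013 0.39832109 0.17      ] beaker [0.62526021 0.45767957 0.09      ] jar [ 0.67499061 -0.35572753  0.07      ]
```

Emit:
jog_arm(travel=[[0, 0, -0.15], [0.948, 1, -0.15], [0.948, 1, -0.15], [0.948, 1, -0.15], [0.948, 1, -0.15], [0.948, 1, -0.15], [0.948, 1, -0.15], [0.948, 1, -0.15], [0.948, 1, -0.15], [0.948, 1, -0.15]], dr=[[0, 0, 0], [0, 0, -0.014], [0, 0, -0.014], [0, 0, -0.014], [0, 0, -0.014], [0, 0, -0.014], [0, 0, -0.014], [0, 0, -0.014], [0, 0, -0.014], [0, 0, -0.014]], claw=[0.18, 0.18, 0.18, 0.18, 0.18, 0.18, 0.18, 0.18, 0.18, 0.18])

```text
time_s: 2.1
tcp_pos: [0.4594, 0.0993, 0.2999]
eef_rot: [-179.9, -0.1, -17.1]
contact_force: [1.0, 2.1, 0.5]
gripper_width: 0.0157
gripper_force: 0.0
```

```bash
cat >> h.py <<'E'
TR=np.array([.5492,-.0454]); A=np.radians(-17.1); M=np.array([[np.cos(A),-np.sin(A)],[np.sin(A),np.cos(A)]])
def tray(p): return np.round((np.array(p)[:2]-TR)@M*1000,1)
def wr(c,s,u,v,z):
    x,y=u-c['cx'],v-c['cy']; rr=np.hypot(x,y)+1e-9; f=c['fx']; t=rr/f
    d=np.array([np.sin(t)*x/rr,-np.sin(t)*y/rr,-np.cos(t)])
    H=np.array(c['hand_eye']); Rt=rot(s['eef_rot'])
    p=np.array(s['tcp_pos'])+Rt@H[:3,3]; d=Rt@H[:3,:3]@d
    return p+d*(z-p[2])/d[2]
def look(name):
    s=r.get_state(); c=r.capture("wrist"); cv2.imwrite(f'pics/{name}.png',c['pixels'][:,:,::-1])
    print('tcp',tray(s['tcp_pos']),np.round(s['tcp_pos'][2],4))
    for t,z in(("washer1",.07),("nut",.07),("vial",.07),("gate",.07),("deck",.07)):
        print(t,[(np.round(d['at']),round(d['conf'],2),tray(wr(c,s,*d['at'],z))) for d in r.tip_of(t,"wrist")[:4]])
    return s,c
E
python3 - <<'E'
from h import *
s,c=look("w0"); print(c['fx'],c['cx'],c['cy'],np.round(c['hand_eye'],3))
E
```

```text
tcp [-128.4  111.9] 0.2999
washer1 [(array([424., 109.]), 0.85, array([-31.2, -69.4])), (array([285.,  45.]), 0.82, array([ 37.5, 105.7])), (array([318., 106.]), 0.8, array([-35.5,  66.8]))]
nut [(array([446.,  69.]), 0.84, array([  25.1, -100.6]))]
vial [(array([367., 134.]), 0.63, array([-66.8,   6.1]))]
gate [(array([552.,  75.]), 0.72, array([  54.2, -304.4])), (array([367.,  24.]), 0.59, array([70.5,  7.1]))]
deck [(array([368.,  77.]), 0.66, array([2.3, 6. ]))]
325.19226210127806 278.8719175617905 213.08744920568546 [[ 0.001  0.955  0.296  0.081]
 [ 1.    -0.002  0.    -0.   ]
 [ 0.001  0.296 -0.955 -0.158]
 [ 0.     0.     0.     1.   ]]
```

View pics/w0.png

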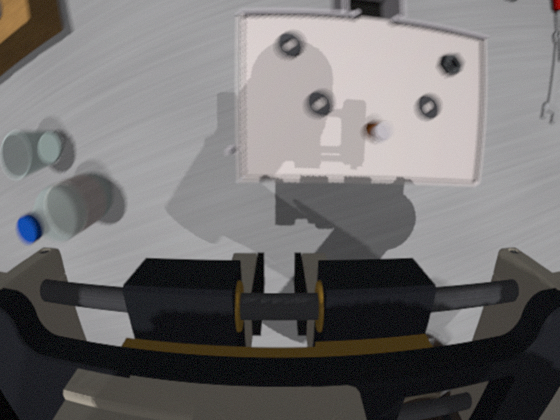

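The wrist view shows the 16 mm finger gap, washers at (290,45), (318,104) and (427,106), vial (377,130), nut (451,64) and the gate at about (370,10). It agrees with the top view to within a few mm. I'll go behind the middle-left washer first.

Emit:
jog_arm(travel=[[0.133, 0.044, 0], [0.133, 0.044, 0.1], [0.133, 0.044, 0.2], [0.133, 0.044, 0.3], [0.133, 0.044, 0.36], [0.133, 0.044, 0.4], [0.133, 0.044, 0.43], [0.133, 0.044, 0.44], [0.133, 0.044, 0.44], [0.133, 0.044, 0.44]], dr=[[0, 0, 0.128], [0, 0, 0.128], [0, 0, 0.128], [0, 0, 0.128], [0, 0, 0.128], [0, 0, 0.128], [0, 0, 0.128], [0, 0, 0.128], [0, 0, 0.128], [0, 0, 0.128]], claw=[0.18, 0.18, 0.18, 0.18, 0.18, 0.18, 0.18, 0.18, 0.18, 0.18])

```text
time_s: 3.65
tcp_pos: [0.5166, 0.0609, 0.0801]
eef_rot: [-179.9, -0.0, -63.2]
contact_force: [0.3, -0.8, -0.5]
gripper_width: 0.0157
gripper_force: 0.0
```

```bash
python3 - <<'E'
from h import *
s,c=look("w1"); print(s['eef_rot'],s['contact_force'])
E
```

```text
tcp [-62.4  92. ] 0.0801
washer1 [(array([273., 199.]), 0.76, array([-34.5,  68.3])), (array([439.,  23.]), 0.67, array([-29.9, -68.5])), (array([136., 158.]), 0.61, array([ 36.6, 103.5]))]
nut []
vial [(array([393., 155.]), 0.66, array([-64. ,   5.4]))]
gate [(array([300.,  79.]), 0.35, array([-0.9, 13.2]))]
deck [(array([309.,  59.]), 0.86, array([3.4, 2.4]))]
[-1.79915137e+02 -4.44818459e-03 -6.31842908e+01] [ 0.30001994 -0.81816122 -0.51500904]
```

View pics/w1.png

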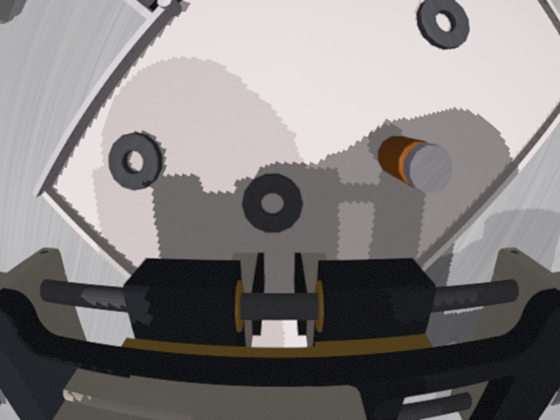

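The washer at (273,203) sits just in front of the finger gap, 3 mm left of its centre line. Lowering and sweeping it diagonally now.

Emit:
jog_arm(travel=[[0, -0.006, 0.014], [0.02, -0.006, 0.014], [0.045, -0.006, 0.014], [0.07, -0.006, 0.014], [0.095, -0.006, 0.014], [0.12, -0.006, 0.014], [0.145, -0.006, 0.014], [0.17, -0.006, 0.014], [0.19, -0.006, 0.014], [0.202, -0.006, 0.014]], dr=[[0, 0, 0], [0, 0, 0], [0, 0, 0], [0, 0, 0], [0, 0, 0], [0, 0, 0], [0, 0, 0], [0, 0, 0], [0, 0, 0], [0, 0, 0]], claw=[0.18, 0.18, 0.18, 0.18, 0.18, 0.18, 0.18, 0.18, 0.18, 0.18])

```text
time_s: 5.2
tcp_pos: [0.5646, -0.0288, 0.0722]
eef_rot: [180.0, 0.0, -63.2]
contact_force: [-0.7, 0.2, 0.2]
gripper_width: 0.0156
gripper_force: 0.2
```

```bash
python3 - <<'E'
from h import *
s,c=look("w2"); print(s['eef_rot'],s['contact_force'])
E
```

```text
tcp [ 9.8 20.3] 0.0722
washer1 [(array([442., 203.]), 0.82, array([-30.1, -69.2])), (array([281., 222.]), 0.62, array([27.,  1.]))]
nut [(array([415.,  89.]), 0.74, array([ 27.4, -97.5]))]
vial []
gate [(array([211., 165.]), 0.82, array([73.6,  3.6]))]
deck [(array([308., 257.]), 0.82, array([2.8, 4.9]))]
[ 1.79995310e+02  1.36210156e-03 -6.32232141e+01] [-0.69989921  0.19954451  0.16033782]
```

View pics/w2.png

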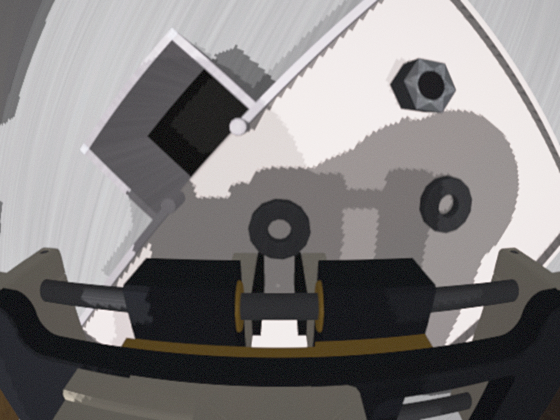

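The washer sits in the cradle at (280,228); the gate posts' tops are at (237,127) and (168,204), the slot beyond.

```bash
python3 - <<'E'
from h import *
s=r.get_state(); c=r.capture("wrist")
for p in((237,126),(168,203)): print(tray(wr(c,s,*p,.088)))
for p in((279,228),): print(tray(wr(c,s,*p,.078)))
E
```

```text
[ 75.3 -20.9]
[75.8 27.7]
[27.1  2.7]
```

Emit:
jog_arm(travel=[[0.002, 0.006, 0], [0.005, 0.012, 0], [0.011, 0.016, 0], [0.018, 0.019, 0], [0.025, 0.022, 0], [0.039, 0.008, 0], [0.053, -0.007, 0], [0.067, -0.021, 0], [0.081, -0.035, 0], [0.093, -0.048, 0]], dr=[[0, 0, -0.026], [0, 0, -0.051], [0, 0, -0.077], [0, 0, -0.102], [0, 0, -0.128], [0, 0, -0.128], [0, 0, -0.128], [0, 0, -0.128], [0, 0, -0.128], [0, 0, -0.128]], claw=[0.18, 0.18, 0.18, 0.18, 0.18, 0.18, 0.18, 0.18, 0.18, 0.18])

```text
time_s: 6.8
tcp_pos: [0.6073, -0.0592, 0.0721]
eef_rot: [180.0, 0.0, -17.2]
contact_force: [-0.4, 0.3, 0.6]
gripper_width: 0.0159
gripper_force: 0.5
```

```bash
echo 'TR=TR+M@np.array([.002,.0035])' >> h.py; python3 - <<'E'
from h import *
s,c=look("w3"); print(s['eef_rot'],s['contact_force'])
E
```

```text
tcp [57.6  0.4] 0.0721
washer1 [(array([280., 224.]), 0.96, array([82.5, -0.1])), (array([122., 294.]), 0.77, array([35.4, 98.2]))]
nut [(array([437., 307.]), 0.6, array([  26., -101.]))]
vial []
gate [(array([279., 241.]), 0.78, array([73.3,  0.3]))]
deck [(array([278., 347.]), 0.95, array([0. , 0.7]))]
[ 1.79991597e+02  1.37906657e-02 -1.71593532e+01] [-0.43260546  0.33911034  0.5898701 ]
```

View pics/w3.png

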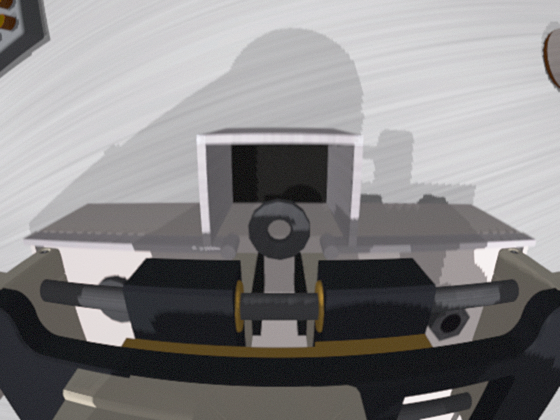

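The washer is in the gate at (280,228), about 5 mm past the edge but not yet tipped. I'll shut the fingers behind it and nudge a little further.

Emit:
jog_arm(travel=[[0, 0, 0], [0, 0, 0], [0, 0, 0], [0, 0, 0], [0.002, 0, 0], [0.004, 0, 0], [0.005, 0, 0], [0.005, 0, 0], [0.005, 0, 0], [0.005, 0, 0]], dr=[[0, 0, 0], [0, 0, 0], [0, 0, 0], [0, 0, 0], [0, 0, 0], [0, 0, 0], [0, 0, 0], [0, 0, 0], [0, 0, 0], [0, 0, 0]], claw=[0, 0, 0, 0, 0, 0, 0, 0, 0, 0], newtons=5)

```text
time_s: 8.35
tcp_pos: [0.6091, -0.0597, 0.0723]
eef_rot: [-180.0, -0.0, -17.1]
contact_force: [0.3, -0.4, -0.0]
gripper_width: 0.0001
gripper_force: 0.0
```

```bash
python3 - <<'E'
from h import *
s,c=look("w4"); print(s['eef_rot'],s['contact_force'],s['gripper_width'])
E
```

```text
tcp [59.4  0.5] 0.0723
washer1 [(array([122., 298.]), 0.7, array([34.6, 99.5])), (array([281., 162.]), 0.57, array([116.8,  -0.6]))]
nut [(array([435., 309.]), 0.61, array([  25.7, -100.4]))]
vial []
gate [(array([279., 244.]), 0.86, array([73.1,  0.2]))]
deck [(array([280., 346.]), 0.83, array([ 3.2, -0.1]))]
[-1.79998735e+02 -6.79151844e-04 -1.71203968e+01] [ 0.32198178 -0.38153141 -0.01326119] 0.00010765940338796829
```

View pics/w4.png

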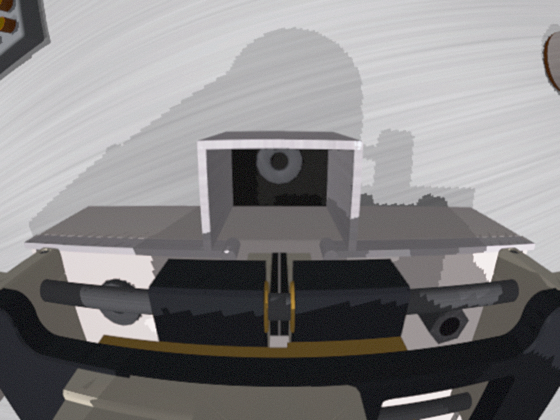

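The first washer lies on the slot floor at (279,162). Next is the left one near tray (34,99).

Emit:
jog_arm(travel=[[0, 0, -0.06], [-0.045, -0.1, -0.07], [-0.045, -0.2, -0.07], [-0.045, -0.267, -0.07], [-0.045, -0.267, -0.07], [-0.045, -0.267, -0.07], [-0.045, -0.267, -0.07], [-0.045, -0.267, -0.06], [-0.045, -0.267, -0.04], [-0.045, -0.267, -0.016]], dr=[[0, 0, 0.026], [0, 0, 0.055], [0, 0, 0.084], [0, 0, 0.113], [0, 0, 0.142], [0, 0, 0.171], [0, 0, 0.2], [0, 0, 0.229], [0, 0, 0.258], [0, 0, 0.261]], claw=[0.18, 0.18, 0.18, 0.18, 0.18, 0.18, 0.18, 0.18, 0.18, 0.18])

```text
time_s: 9.9
tcp_pos: [0.627, 0.0746, 0.08]
eef_rot: [-180.0, 0.0, -111.1]
contact_force: [-0.2, 0.0, -0.7]
gripper_width: 0.0158
gripper_force: 0.0
```

```bash
cat >> h.py <<'E'
def rel(s,p):
    """tray point (mm) -> forward, right of tool (mm)"""
    a=np.radians(s['eef_rot'][2]+17.1); d=np.array(p)-tray(s['tcp_pos']); print('heading',round(np.degrees(a),1))
    return np.round([d@[np.cos(a),np.sin(a)],d@[np.sin(a),-np.cos(a)]],1)
E
python3 - <<'E'
from h import *
s,c=look("w5")
for d in r.tip_of("washer1","wrist")[:2]: print(rel(s,tray(wr(c,s,*d['at'],.07))))
print(s['joints'])
E
```

```text
tcp [ 37.1 134.1] 0.08
washer1 [(array([165.,  53.]), 0.88, array([89.2, 14. ])), (array([281., 199.]), 0.59, array([33.7, 98.4]))]
nut []
vial [(array([448.,  22.]), 0.62, array([-66.3,   1. ]))]
gate [(array([191.,  24.]), 0.86, array([74.3,  0.4]))]
deck [(array([334.,   9.]), 0.76, array([-0.1, -1.6]))]
heading -94.0
[116.2 -60.3]
heading -94.0
[35.8  0.9]
[ 2.44678505e+01  2.36357681e+01 -1.53812458e+01  2.35799015e-03
 -5.09517560e+01 -4.55320051e+01]
```

Emit:
jog_arm(travel=[[0, 0.001, 0.015], [0.025, 0.001, 0.015], [0.05, 0.001, 0.015], [0.075, 0.001, 0.015], [0.1, 0.001, 0.015], [0.125, 0.001, 0.015], [0.15, 0.001, 0.015], [0.175, 0.001, 0.015], [0.2, 0.001, 0.015], [0.222, 0.001, 0.015]], dr=[[0, 0, 0], [0, 0, 0], [0, 0, 0], [0, 0, 0], [0, 0, 0], [0, 0, 0], [0, 0, 0], [0, 0, 0], [0, 0, 0], [0, 0, 0]], claw=[0.18, 0.18, 0.18, 0.18, 0.18, 0.18, 0.18, 0.18, 0.18, 0.18])

```text
time_s: 11.5
tcp_pos: [0.5862, -0.0296, 0.0728]
eef_rot: [-180.0, 0.0, -111.1]
contact_force: [0.3, 1.3, 1.6]
gripper_width: 0.0159
gripper_force: 0.2
```

```bash
python3 - <<'E'
from h import *
s,c=look("w6")
for d in r.tip_of("washer1","wrist")[:3]: print(d['at'],rel(s,tray(wr(c,s,*d['at'],.07))))
E
```

```text
tcp [28.7 22.5] 0.0728
washer1 [(array([386.,  84.]), 0.76, array([-31.2, -71.9])), (array([280., 224.]), 0.71, array([27. , -1.7])), (array([168., 206.]), 0.57, array([ 85.9, -15.9]))]
nut [(array([268.,  30.]), 0.66, array([  25.9, -100.7]))]
vial [(array([267.,  30.]), 0.69, array([  26.2, -100.6])), (array([445., 217.]), 0.59, array([-67.3,   1.2]))]
gate [(array([196., 234.]), 0.78, array([72.5,  0.8]))]
deck [(array([329., 227.]), 0.56, array([1.1, 1.5]))]
heading -94.0
[386.1, 83.6] [98.3 53.2]
heading -94.0
[279.7, 224.3] [24.3  0. ]
heading -94.0
[167.7, 206.0] [ 34.3 -59.7]
```

```bash
python3 - <<'E'
import numpy as np
a=np.zeros(2)
for k in range(1,11):
    f=np.radians(9.4*k); h=np.array([np.cos(f),-np.sin(f)])
    a+=.6*h; print(np.round((np.array([23.4,0])-23.4*h+a)/500,3),round(-9.4*k/360,3))
E
```

```text
[0.002 0.007] -0.026
[0.005 0.014] -0.052
[0.009 0.021] -0.078
[0.014 0.027] -0.104
[0.02  0.031] -0.131
[0.027 0.035] -0.157
[0.034 0.038] -0.183
[0.041 0.039] -0.209
[0.049 0.039] -0.235
[0.057 0.038] -0.261
```

Emit:
jog_arm(travel=[[0.002, 0.007, 0], [0.005, 0.014, 0], [0.009, 0.021, 0], [0.014, 0.027, 0], [0.02, 0.031, 0], [0.027, 0.035, 0], [0.034, 0.038, 0], [0.041, 0.039, 0], [0.049, 0.039, 0], [0.056, 0.038, 0]], dr=[[0, 0, -0.026], [0, 0, -0.052], [0, 0, -0.078], [0, 0, -0.104], [0, 0, -0.131], [0, 0, -0.157], [0, 0, -0.183], [0, 0, -0.209], [0, 0, -0.235], [0, 0, -0.261]], claw=[0.18, 0.18, 0.18, 0.18, 0.18, 0.18, 0.18, 0.18, 0.18, 0.18])

```text
time_s: 13.1
tcp_pos: [0.5587, -0.0479, 0.0727]
eef_rot: [180.0, 0.0, -16.8]
contact_force: [-0.0, 0.3, 0.5]
gripper_width: 0.0156
gripper_force: 0.1
```

```bash
python3 - <<'E'
from h import *
s,c=look("w7")
for d in r.tip_of("washer1","wrist")[:3]: print(d['at'],rel(s,tray(wr(c,s,*d['at'],.07))))
E
```

```text
tcp [ 7.8 -3.1] 0.0727
washer1 [(array([273.,  86.]), 0.84, array([103.2,   0.6])), (array([290., 223.]), 0.6, array([33.4, -8.8]))]
nut [(array([448., 236.]), 0.78, array([  25.5, -101.7]))]
vial []
gate [(array([276., 146.]), 0.6, array([73.4, -1.3]))]
deck [(array([275., 276.]), 0.73, array([ 2.1, -0.8]))]
heading 0.3
[272.6, 85.6] [95.4 -3.2]
heading 0.3
[290.1, 222.9] [25.6  5.8]
```

Emit:
jog_arm(travel=[[-0.012, 0, 0], [-0.012, 0.012, 0], [0, 0.012, 0], [0.01, 0.012, 0], [0.026, 0.007, 0], [0.042, 0.002, 0], [0.058, -0.002, 0], [0.074, -0.006, 0], [0.088, -0.006, 0], [0.1, -0.006, 0]], dr=[[0, 0, 0.001], [0, 0, 0.001], [0, 0, 0.001], [0, 0, 0.001], [0, 0, 0.001], [0, 0, 0.001], [0, 0, 0.001], [0, 0, 0.001], [0, 0, 0.001], [0, 0, 0.001]], claw=[0.18, 0.18, 0.18, 0.18, 0.18, 0.18, 0.18, 0.18, 0.18, 0.18])

```text
time_s: 14.7
tcp_pos: [0.6078, -0.0601, 0.0727]
eef_rot: [180.0, 0.0, -17.5]
contact_force: [0.4, 0.4, -0.1]
gripper_width: 0.0158
gripper_force: 0.8
```

```bash
python3 - <<'E'
from h import *
s,c=look("w8"); print(s['contact_force'])
E
```

```text
tcp [58.3 -0.4] 0.0727
washer1 [(array([276., 157.]), 0.73, array([118.4,   0.9])), (array([279., 223.]), 0.73, array([83.9, -0.6]))]
nut [(array([436., 307.]), 0.77, array([  25.3, -101.2]))]
vial [(array([282., 292.]), 0.7, array([42. , -2.1]))]
gate [(array([280., 243.]), 0.93, array([72.5, -0.8]))]
deck [(array([278., 347.]), 0.81, array([0.2, 0.8]))]
[ 0.36444635  0.40908523 -0.07295249]
```

Emit:
jog_arm(travel=[[0, 0, 0], [0, 0, 0], [0, 0, 0], [0, 0, 0], [0.001, 0, 0], [0.002, 0, 0], [0.003, 0, 0], [0.003, 0, 0], [0.003, 0, 0], [0.003, 0, 0]], dr=[[0, 0, 0], [0, 0, 0], [0, 0, 0], [0, 0, 0], [0, 0, 0], [0, 0, 0], [0, 0, 0], [0, 0, 0], [0, 0, 0], [0, 0, 0]], claw=[0, 0, 0, 0, 0, 0, 0, 0, 0, 0], newtons=5)

```text
time_s: 16.25
tcp_pos: [0.6088, -0.0605, 0.0728]
eef_rot: [180.0, 0.0, -17.5]
contact_force: [0.4, -0.3, 0.1]
gripper_width: 0.0005
gripper_force: 0.0
```

```bash
python3 - <<'E'
from h import *
s,c=look("w9"); print(s['contact_force'],s['gripper_width'])
E
```

```text
tcp [59.4 -0.4] 0.0728
washer1 [(array([277., 163.]), 0.95, array([116.6,   0. ])), (array([278., 173.]), 0.85, array([111.1,  -0.2]))]
nut [(array([436., 310.]), 0.8, array([  24. , -102.2]))]
vial []
gate [(array([281., 247.]), 0.92, array([71.5, -1.6])), (array([435., 308.]), 0.73, array([  25.8, -101.1]))]
deck [(array([280., 348.]), 0.6, array([ 0.9, -0.7]))]
[ 0.43577284 -0.340675    0.0747244 ] 0.00046024799622569374
```

View pics/w9.png

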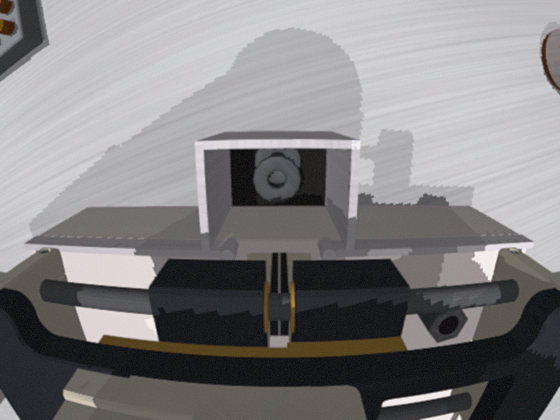

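Both washers lie stacked in the slot at (278,170). Now the third, near tray (-31,-71).

Emit:
jog_arm(travel=[[0, 0, -0.07], [-0.06, 0.05, -0.07], [-0.12, 0.1, -0.07], [-0.18, 0.15, -0.07], [-0.225, 0.199, -0.07], [-0.225, 0.199, -0.07], [-0.225, 0.199, -0.06], [-0.225, 0.199, -0.04], [-0.225, 0.199, -0.016], [-0.225, 0.199, -0.016]], dr=[[0, 0, -0.026], [0, 0, -0.052], [0, 0, -0.08], [0, 0, -0.107], [0, 0, -0.134], [0, 0, -0.145], [0, 0, -0.145], [0, 0, -0.145], [0, 0, -0.145], [0, 0, -0.145]], claw=[0.18, 0.18, 0.18, 0.18, 0.18, 0.18, 0.18, 0.18, 0.18, 0.18])

```text
time_s: 17.8
tcp_pos: [0.4706, -0.1215, 0.0792]
eef_rot: [-179.9, 0.2, 34.7]
contact_force: [-0.1, 0.3, -0.3]
gripper_width: 0.0156
gripper_force: 0.0
```

```bash
python3 - <<'E'
from h import *
s,c=look("w10")
for d in r.tip_of("washer1","wrist")[:2]: print(d['at'],rel(s,tray(wr(c,s,*d['at'],.07))))
E
```

```text
tcp [-54.7 -99.4] 0.0792
washer1 [(array([281., 201.]), 0.58, array([-31.4, -72.3]))]
nut [(array([396., 178.]), 0.94, array([  26.1, -100.6]))]
vial [(array([146., 138.]), 0.91, array([-66.6,   0.4])), (array([395., 177.]), 0.57, array([ 25.5, -99.5]))]
gate []
deck [(array([243.,  55.]), 0.58, array([ 0.5, -0.2]))]
heading 51.8
[281.2, 201.0] [35.7  1.5]
```

Emit:
jog_arm(travel=[[0, 0.003, 0.013], [0.02, 0.003, 0.013], [0.045, 0.003, 0.013], [0.07, 0.003, 0.013], [0.095, 0.003, 0.013], [0.12, 0.003, 0.013], [0.145, 0.003, 0.013], [0.17, 0.003, 0.013], [0.194, 0.003, 0.013], [0.209, 0.003, 0.013]], dr=[[0, 0, 0], [0, 0, 0], [0, 0, 0], [0, 0, 0], [0, 0, 0], [0, 0, 0], [0, 0, 0], [0, 0, 0], [0, 0, 0], [0, 0, 0]], claw=[0.18, 0.18, 0.18, 0.18, 0.18, 0.18, 0.18, 0.18, 0.18, 0.18])

```text
time_s: 19.4
tcp_pos: [0.559, -0.0628, 0.0742]
eef_rot: [180.0, -0.0, 34.7]
contact_force: [0.3, -1.2, -0.1]
gripper_width: 0.0157
gripper_force: 0.2
```

```bash
python3 - <<'E'
from h import *
s,c=look("w11")
for d in r.tip_of("washer1","wrist")[:2]: print(d['at'],rel(s,tray(wr(c,s,*d['at'],.07))))
g=52/5; a=np.zeros(2); H=np.array([np.cos(np.radians(52)),np.sin(np.radians(52))])
for k in range(1,11):
    f=np.radians(min(52,g*k)); h=np.array([np.cos(f),np.sin(f)])
    a+=(1.2*h if k<6 else 9.6*H); print(np.round((np.array([23.4,0])-23.4*h+a)/500,3),round(np.degrees(f)/360,3))
E
```

```text
tcp [ 12.5 -17.2] 0.0742
washer1 [(array([371., 128.]), 0.91, array([95.9, 13.5])), (array([279., 226.]), 0.73, array([27.2,  0.9])), (array([365., 138.]), 0.55, array([90.2, 11. ]))]
nut []
vial []
gate [(array([346., 175.]), 0.84, array([71.5,  1.4]))]
deck [(array([241., 252.]), 0.56, array([1.4, 1.5]))]
heading 51.8
[370.6, 127.7] [75.7 46.6]
heading 51.8
[278.8, 225.9] [23.3  0.4]
[ 0.003 -0.008] 0.029
[ 0.008 -0.015] 0.058
[ 0.013 -0.022] 0.087
[ 0.02  -0.027] 0.116
[ 0.028 -0.031] 0.144
[ 0.04  -0.016] 0.144
[ 0.052 -0.001] 0.144
[0.063 0.015] 0.144
[0.075 0.03 ] 0.144
[0.087 0.045] 0.144
```

Emit:
jog_arm(travel=[[0.003, -0.008, 0.001], [0.008, -0.015, 0.002], [0.013, -0.022, 0.002], [0.02, -0.027, 0.002], [0.028, -0.031, 0.002], [0.039, -0.015, 0.002], [0.049, 0.001, 0.002], [0.059, 0.018, 0.002], [0.069, 0.034, 0.002], [0.081, 0.049, 0.002]], dr=[[0, 0, 0.029], [0, 0, 0.058], [0, 0, 0.087], [0, 0, 0.116], [0, 0, 0.144], [0, 0, 0.144], [0, 0, 0.144], [0, 0, 0.144], [0, 0, 0.144], [0, 0, 0.144]], claw=[0.18, 0.18, 0.18, 0.18, 0.18, 0.18, 0.18, 0.18, 0.18, 0.18])

```text
time_s: 21.0
tcp_pos: [0.6061, -0.0608, 0.0731]
eef_rot: [180.0, 0.0, -17.1]
contact_force: [-1.1, 0.4, 0.8]
gripper_width: 0.0156
gripper_force: 0.4
```

```bash
python3 - <<'E'
from h import *
s,c=look("w12"); print(s['contact_force'])
E
```

```text
tcp [56.9 -1.5] 0.0731
washer1 [(array([278., 153.]), 0.82, array([119.1,  -1.1])), (array([275., 173.]), 0.77, array([108.7,   0.7])), (array([278., 228.]), 0.75, array([79.4, -1.2]))]
nut [(array([434., 305.]), 0.87, array([  26.1, -101.3]))]
vial [(array([274., 164.]), 0.75, array([113.6,   1. ]))]
gate [(array([276., 239.]), 0.58, array([73.1,  0.1]))]
deck [(array([275., 342.]), 0.96, array([3.1, 0.9]))]
[-1.08239529  0.4252478   0.78681968]
```

Emit:
jog_arm(travel=[[0, 0, 0], [0, 0, 0], [0, 0, 0], [0, -0.002, 0], [0.002, -0.002, 0], [0.004, -0.002, 0], [0.005, -0.002, 0], [0.005, -0.002, 0], [0.005, -0.002, 0], [0.005, -0.002, 0]], dr=[[0, 0, 0], [0, 0, 0], [0, 0, 0], [0, 0, 0], [0, 0, 0], [0, 0, 0], [0, 0, 0], [0, 0, 0], [0, 0, 0], [0, 0, 0]], claw=[0, 0, 0, 0, 0, 0, 0, 0, 0, 0], newtons=5)

```text
time_s: 22.55
tcp_pos: [0.6082, -0.0601, 0.0733]
eef_rot: [-180.0, 0.0, -17.1]
contact_force: [0.4, -0.3, -0.5]
gripper_width: 0.0006
gripper_force: 0.0
```

```bash
python3 - <<'E'
from h import *
s,c=look("w13"); print(s['contact_force'])
E
```

```text
tcp [58.8 -0.2] 0.0733
washer1 [(array([278., 181.]), 0.91, array([1.065e+02, 1.000e-01])), (array([279., 156.]), 0.9, array([119.4,  -0. ])), (array([275., 179.]), 0.64, array([107.6,   1.9]))]
nut [(array([438., 306.]), 0.7, array([  27. , -102.6]))]
vial []
gate [(array([278., 244.]), 0.62, array([72.5,  0.2]))]
deck [(array([278., 159.]), 0.37, array([117.7,   0.4]))]
[ 0.35514095 -0.31241246 -0.51618106]
```

View pics/w13.png

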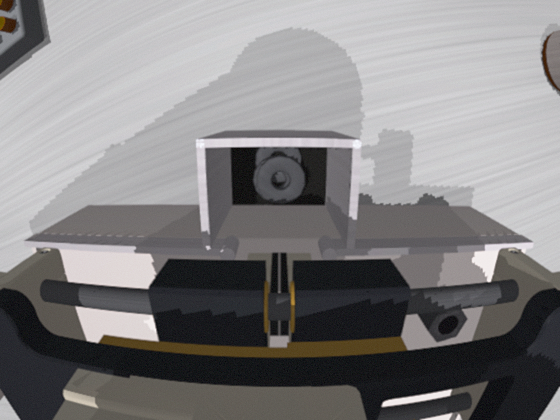

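The third washer is stacked in the slot at (279,178) with the others. I'll back off upward and hand in.

Emit:
jog_arm(travel=[[0, 0, -0.05], [0, 0, -0.1], [0, 0, -0.15], [0, 0, -0.2], [0, 0, -0.2], [0, 0, -0.2], [0, 0, -0.2], [0, 0, -0.2], [0, 0, -0.2], [0, 0, -0.2]], dr=[[0, 0, 0], [0, 0, 0], [0, 0, 0], [0, 0, 0], [0, 0, 0], [0, 0, 0], [0, 0, 0], [0, 0, 0], [0, 0, 0], [0, 0, 0]], claw=[0, 0, 0, 0, 0, 0, 0, 0, 0, 0])

```text
time_s: 24.1
tcp_pos: [0.6082, -0.0601, 0.1731]
eef_rot: [180.0, 0.0, -17.1]
contact_force: [-0.4, -0.0, -0.2]
gripper_width: 0.0004
gripper_force: 0.0
```

```bash
python3 - <<'E'
from h import *
s,c=look("w14")
print(r.close_job())
E
```

```text
tcp [58.7 -0.2] 0.1731
washer1 [(array([278., 146.]), 0.94, array([114.9,   0.3])), (array([278., 163.]), 0.86, array([100.8,   0.3])), (array([277., 156.]), 0.53, array([106.8,   1.5]))]
nut [(array([389., 249.]), 0.74, array([  24.8, -100.5])), (array([276., 274.]), 0.7, array([0.9, 1.9])), (array([280., 161.]), 0.48, array([102.6,  -0.7]))]
vial [(array([391., 246.]), 0.73, array([  27.2, -101.8])), (array([280., 335.]), 0.46, array([-69.9,  -1.6]))]
gate [(array([279., 198.]), 0.97, array([71.3, -0.3])), (array([278., 336.]), 0.55, array([-71.1,   0.3]))]
deck [(array([278., 273.]), 0.79, array([2.3, 0.7]))]
the job is handed in; nothing more can be done
None
```

All three washers went through the gate one at a time and lie in the slot; the last checks still showed the nut and vial in place, and I handed the job in at about 24 s (no verdict was returned).

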